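Open the water filter for a cartridge change

TASK

The cartridge of the worktop water filter is due for a change: first shut the feed by swinging the valve lever from along the pipe until it stands fully square across it, and only then take the black cap off by its wing grip. It is a part-turn twist-lock cap that may loosen to either side, so try one way and, if it stops dead after a few degrees, do not force it but try the other. Finish while still holding the lifted-off cap in the gripper, level and steady, about 10 cm above the middle of the plate so that it drips there, and leave the plate and everything else where they stand.

Things in the scene. Friction and masses are not known exactly. Their poses are not given: they have to be found in the camera images.
- housing: water filter fixed to the worktop: upright steel barrel, 100 mm in diameter (foot 124), shoulder 158 mm up, neck above it; round gauge on the front, reaching 75 mm out along its own -x; outlet pipe behind, to +105 mm. An inlet pipe leaves along its own +y. Origin: on the barrel's axis at the worktop, z up; yaw -0.15 to 0.35 rad.
- inlet_bend (a point): where the inlet pipe (15 mm thick, axis 60 mm up, top of pipe and valve at most 75 mm up) bends down into the worktop, 204 mm from the barrel's axis along the housing's own +y; the ball valve sits in this pipe at 135 mm.
- valve_axis (a point): on the upright valve stem at the lever's mid-height, 96 mm above the worktop, 135 mm from the barrel's axis along the housing's +y. The stem's collar reaches 84 mm up within 10 mm of this axis.
- shutoff (a joint): valve lever's angle about the stem, rad: 0 = along the pipe, pointing away from the barrel (open); 1.57 = square across the pipe, pointing to the housing's -x (shut, end stop). Seen from above it shuts counterclockwise. Starts at 0 to 0.3, stays where it is left, takes about 0.2 N m (3 to 5 N at the sleeve).
- lever_tip (a point): on the lever's black sleeve, 65 mm from the stem's axis. The sleeve is 15 mm wide and 11 mm thick (90.5 to 101.5 mm above the worktop), from 27 to 77 mm from the stem's axis.
- cap: black twist-lock cap on the neck. Origin: on its axis at the skirt's lower edge, z up; locked, this is 164 mm above the worktop and its x is within 0.06 rad of the housing's x. Skirt 76 mm in diameter, 24 mm high. Cast metal, about 0.26 kg. Two lugs inside, at its +x and -x, lie under ledges of the neck.
- cap_grip (a point): middle of the cap's straight wing grip, 40 mm above the cap's origin. The wing runs along the cap's own x, 50 mm long, 12 mm thick, from 24 to 50 mm above the origin; its foot flange is 58 x 18 mm, up to 27.5 mm. Pinch it from above across its thickness, fingertips just over the flange.
- neck_rim (a point): centre of the neck's rim, 182 mm up. One way round (hidden, differs from start to start) the cap stops dead on a pin after at most 0.17 rad; the other way it turns easily and is free to lift at 0.81 to 1.12 rad (best 0.97) from locked; an end wall stops it at about 1.15. Lifted straight up it is clear of the neck after 20 mm.
- plate: shallow grey stoneware plate 170 mm in diameter, 18 mm high, on the worktop to the right of the filter. Origin: centre of its underside.
- cartridge: bystander: new white filter cartridge standing upright, 37 mm in diameter, 116 mm high, in front between filter and plate; origin under its centre
- mug: bystander: mug, 86 mm in diameter, 88 mm high, behind and between filter and plate
- tea_box: bystander: tea carton 65 x 68 x 150 mm behind the filter
- lemon: bystander: lemon, 71 mm long, in the left foreground
- garlic: bystander: garlic bulb, 60 mm, on the left

How it is judged:
By the outcome, as a careful person would: the job done as asked, in the order asked, and still so for the second after the job is handed in, while the arm keeps its last pose, push and grip.
It also fails if it takes over 61 s, if anything falls off the work surface, if the arm or the gripper's body presses on something with over 40 N, if the wrist force passes 120 N, or if a joint passes its speed limit or range.

ROBOT

A 6-joint arm with a two-finger parallel gripper is mounted at the origin on a cart in front of the work surface, level with it; the furniture and walls round the work are solid. World frame = base frame: x ahead of the robot, y to its left, z up, the work surface at z = 0. Lengths are in m, angles in rad, forces in N, time in s.
With the tool pointing down it reaches from about 0.375 to 0.925 m from the base axis. Payload 5.7 kg.
Tool frame: the origin (TCP) lies between the finger pads; the fingertips stand ctrl.tips_ahead ahead of it and the grasp point (between the pads) lies 2 mm behind it (ctrl.tips_ahead is the distance from the TCP to the fingertips, in m); z points along the fingers, y is the line along which they close (so a half turn about z gives the same grasp; the last joint's range is limited). The gripper opens to 88 mm and grips with 3 to 60 N. Pads are 20 mm wide; open, the fingers measure 115 mm over their backs; the gripper's body (75 mm by 178 mm) begins 61 mm behind the grasp point.
Start: joints at [1.154, 0.359, 1.51, -0, 1.272, -0.115], TCP at [0.178, 0.573, 0.24] pointing down, gripper open.
Joint ranges: [-2.97, 2.97], [-1.01, 2.36], [0.21, 2.38], [-0.96, 4.11], [0.2, 2.71], [-2.98, 2.98]. Speed limits (rad/s): [2.39, 2.39, 3.14, 3.14, 3.14, 3.14].

INTERFACE

Orientations are given as a unit quaternion [w, x, y, z].
In Python, from cell import status, imaging, workorder, ctrl gives the robot as it stands.
- The arm moves only by the tool servo_tool, never from a script. Its argument "commands" is a list of rows, each an object with "dp": the shift along the tool's x, y, z in mm, a list of three; "delta_rot": the turn, a rotation vector about the tool's x, y, z in degrees, a list of three. In form: [{"dp": [tx, ty, tz], "delta_rot": [rx, ry, rz]}, ...]. A call has 1 to 5 rows; each row is the pose to reach, as a shift and turn from the pose commanded when the call began, along the tool's axes at that moment; what a row does not reach only later rows make up. A row lasts 1/10 s, in which the tool goes at most 50 mm and 8.59 degrees, less where a joint would pass 70% of its speed; a pose out of reach is approached as far as the arm can. A call with a gripper value outside its range is refused whole. "claw" is the closure, from 0 (fully open) to 1 (shut), set as the call begins (left out, the last holds). The fingers move at their own pace and stop on an object; "force" is the grip in N (left out, the last holds). Time passes only in rows, so rows that repeat a pose let the fingers close. It gives the time, the measured TCP pose, the force, the opening and the grip force at its end, in the units of the state.
- status.get_state(): the state, without advancing time (a new reading comes with each control period).
- imaging.capture(name): name is "side" or "top"; returns a dict with "color" (420x560x3 uint8, blue, green, red), "fx", "fy", "cx", "cy" (pixels), "dist_coeffs" ([k1, k2, p1, p2, k3] as OpenCV has them; the pictures are not rectified), "rvec" (rotation vector, rad) and "tvec" (3), from world to camera coordinates, as OpenCV has them. Camera axes: x right, y down, z forward; pixel columns grow to the right and rows downward; lengths in m; the calibration is good to about 2 mm. A picture is of the moment at which its call begins. There is no depth.
- workorder.sign_off(): hands the job in; it is judged then, once.
The state is a dict: "clock": time; "joint_pos": joint angles; "joint_vel": joint speeds; "effort": joint torques, N m; "eef_pos": TCP position; "eef_rot": TCP orientation; "contact_force": force on the tool from outside, world axes, zero at the start; "wrist_torque": the same for the moment, N m; "grip_width": finger opening in m; "finger_force": force on a finger pad.
Only numpy, scipy, OpenCV 4.12 (cv2) and the standard library are available. Lean on these libraries where they do the work, as an engineer would, in place of code of your own. Each camera call takes 0.05 s, during which the arm holds its last target. There are 200 camera calls.

## Working session

There is one attempt and no reset: what is moved stays moved. The work goes in short steps, Python scripts to look and compute and a tool call to move; the robot and the scene stay as the last step left them, time stands still between calls to the robot, and variables do not carry over. Pictures are saved under pics/ and viewed, at most 10 in all, crops included, and the job is handed in when it is done.

Besides the shell and the picture viewer there is one more tool, called after "Emit:" as a command line: name --argument value ..., lists and objects as JSON in quotes. servo_tool: Moves the arm, as the interface text tells. Its arguments: {"type":"object","properties":{"commands":{"type":"array","items":{"type":"object","properties":{"dp":{"type":"array","items":{"type":"number"}},"delta_rot":{"type":"array","items":{"type":"number"}}}}},"claw":{"type":"number"},"force":{"type":"number"}},"required":["commands"]}

```bash
ls; mkdir -p pics
python3 - <<'E'
from cell import status, imaging, workorder, ctrl
import cv2,pickle
s=status.get_state()
for k,v in s.items(): print(k,v)
print(ctrl.tips_ahead)
for n in("side","top"):
    c=imaging.capture(n); cv2.imwrite(f"pics/{n}0.png",c["color"]); pickle.dump(c,open(f"{n}0.pkl","wb"))
    print(n,{k:v for k,v in c.items() if k!="color"})
E
```

```text
pics
clock 0.0
joint_pos [ 1.15390074e+00  3.59511436e-01  1.51138811e+00  1.06453852e-05
  1.27242563e+00 -1.15111255e-01]
joint_vel [ 0.001573    0.00121764 -0.00166098  0.00014233  0.0008616  -0.0006402 ]
effort [-1.85712328e-03 -5.15390289e+01 -2.70723850e+01  6.73598726e-02
  3.54135060e-02 -1.45516346e-04]
eef_pos [0.17809617 0.57231993 0.23882256]
eef_rot [-2.32627087e-04  1.50321714e-01  9.88636754e-01 -8.34454161e-04]
contact_force [ 0.45630848 -0.56100361 -0.24905901]
wrist_torque [-0.01051678 -0.01254123  0.02534168]
finger_force 0.0
grip_width 0.08804672100155508
0.017
side {'fx': 533.2530955114713, 'fy': 533.2530955114713, 'cx': 283.96263173027165, 'cy': 211.8610440901677, 'dist_coeffs': array([-0.11994191,  0.        ,  0.        ,  0.        ,  0.        ]), 'rvec': array([ 0.45024685, -2.66729226,  1.32465317]), 'tvec': array([0.52997669, 0.17731629, 1.41356174])}
top {'fx': 530.9302082943731, 'fy': 530.9302082943731, 'cx': 278.1242204749766, 'cy': 211.22004151844365, 'dist_coeffs': array([-0.03550765,  0.        ,  0.        ,  0.        ,  0.        ]), 'rvec': array([ 2.14149248, -1.44789185,  0.45159751]), 'tvec': array([-0.11374075,  0.54667822,  1.46673443])}
```

View pics/side0.png

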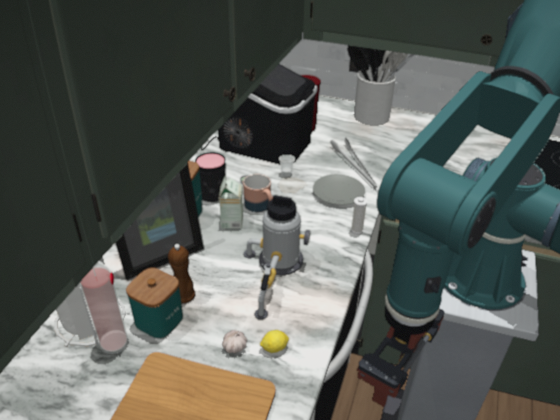

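View pics/top0.png

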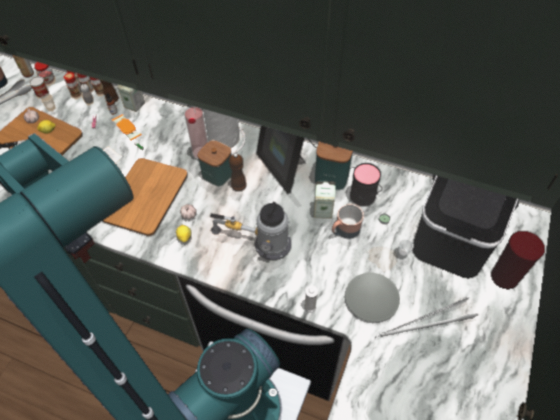

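The side view shows the filter at about (282,240), the cap at (284,210), the valve near (268,275) and the plate at (339,190). In the top view the cap is at (272,217), the lever near (225,222) and the plate at (372,297). I'll enlarge the filter in both views.

Run:
```python
import cv2,numpy as np
a=cv2.imread("pics/side0.png")[185:335,225:325]; b=cv2.imread("pics/top0.png")[190:270,195:345]
cv2.imwrite("pics/c1.png",cv2.resize(a,None,fx=4,fy=4,interpolation=cv2.INTER_CUBIC))
cv2.imwrite("pics/c2.png",cv2.resize(b,None,fx=5,fy=5,interpolation=cv2.INTER_CUBIC))
```

```text
(no output)
```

View pics/c1.png

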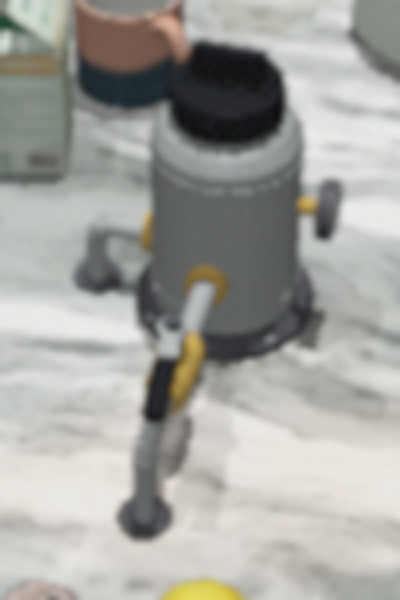

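View pics/c2.png

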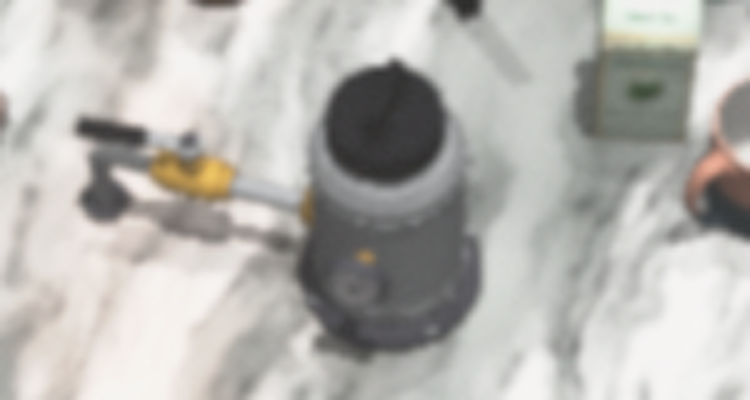

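The crops show the black lever sleeve almost along the pipe: in c2 its end is at (80,127) and the stem at (188,145), with the foot flange at (103,200). In c1 the sleeve end is at (157,415) and the flange at (145,517). The cap skirt spans 172–285 px across in c1 and 327–447 px in c2. I'll fit the poses from these.

```bash
cat > h.py <<'E'
import numpy as np,cv2,pickle
from scipy.optimize import least_squares
C={n:pickle.load(open(f"{n}0.pkl","rb")) for n in("side","top")}
def K(c): return np.array([[c["fx"],0,c["cx"]],[0,c["fy"],c["cy"]],[0,0,1.]])
def proj(n,P):
    c=C[n]; return cv2.projectPoints(np.asarray(P,float).reshape(-1,3),c["rvec"],c["tvec"],K(c),c["dist_coeffs"])[0].reshape(-1,2)
t=np.linspace(0,2*np.pi,180)
def ring(x,y,r,z): return np.c_[x+r*np.cos(t),y+r*np.sin(t),0*t+z]
def cyl(n,x,y,r,z0,z1):
    p=proj(n,np.r_[ring(x,y,r,z0),ring(x,y,r,z1)]); return np.r_[p.min(0),p.max(0)] # l,t,r,b
c1=lambda u,v:np.array([225+(u+.5)/4-.5,185+(v+.5)/4-.5]); c2=lambda u,v:np.array([195+(u+.5)/5-.5,190+(v+.5)/5-.5])
def pt(h,dx,dy,z): c,s=np.cos(h[2]),np.sin(h[2]); return [h[0]+c*dx-s*dy,h[1]+s*dx+c*dy,z]
E
cat > fit.py <<'E'
from h import *
def lev(h,a,r): return pt(h,-r*np.sin(a),135+0+0 if 0 else .135+r*np.cos(a),.096)
def res(h,full=False):
    S=cyl("side",*h[:2],.038,.164,.188); T=cyl("top",*h[:2],.038,.164,.188)
    F=cyl("side",*h[:2],.062,0,.01); G=cyl("top",*h[:2],.062,0,.01)
    r=dict(capS=[S[0]-c1(172,0)[0],S[2]-c1(285,0)[0],S[3]-c1(0,146)[1]],
     capT=[T[0]-c2(327,0)[0],T[2]-c2(447,0)[0],T[3]-c2(0,186)[1]],
     footS=[F[0]-c1(138,0)[0],F[2]-c1(314,0)[0],F[3]-c1(0,360)[1]],
     footT=[G[0]-c2(296,0)[0],G[2]-c2(482,0)[0],G[3]-c2(0,350)[1]],
     bendS=proj("side",pt(h,0,.204,.003))[0]-c1(145,518),bendT=proj("top",pt(h,0,.204,.003))[0]-c2(103,200),
     tipS=proj("side",lev(h,h[3],.077))[0]-c1(156,413),tipT=proj("top",lev(h,h[3],.077))[0]-c2(78,127),
     insS=proj("side",lev(h,h[3],.027))[0]-c1(167,362),insT=proj("top",lev(h,h[3],.027))[0]-c2(146,137))
    if full:
        for k,v in r.items(): print(k,np.round(v,1))
    return np.concatenate([np.ravel(v) for v in r.values()])
f=least_squares(res,[.55,.1,.1,.1],loss="soft_l1"); h=f.x; res(h,True); print("housing",h.round(4),"bend",pt(h,0,.204,0),"valve",pt(h,0,.135,.096),"tip",lev(h,h[3],.065))
def rp(p): return np.r_[cyl("side",*p,.085,.012,.018)-[313,176.5,366,205],cyl("top",*p,.085,.012,.018)-[345,273.5,400,322]]
g=least_squares(rp,[.6,-.3]); print("plate",g.x,g.fun.round(1))
E
python3 fit.py
```

```text
capS [-1.1  0.8  0.3]
capT [-0.7  0.1 -0.2]
footS [-1.1  0.3  0.9]
footT [0.4 0.4 0.9]
bendS [ 0.1 -0.8]
bendT [0.5 0. ]
tipS [-0.5  1.6]
tipT [-0.6  0.4]
insS [ 0.  -0.5]
insT [0.7 0.6]
housing [0.5312 0.1117 0.0922 0.1079] bend [np.float64(0.5124680360097572), np.float64(0.3148234630656474), 0] valve [np.float64(0.518819039047613), np.float64(0.24611636910575746), 0.096] tip [np.float64(0.5059009467336776), np.float64(0.30981976690343105), 0.096]
plate [ 0.45794091 -0.25117908] [-0.4 -2.6 -0.2  0.8 -0.6 -0.8 -0.3  1.3]
```

Residuals are about 1 px and the fit agrees with the given sizes. Housing is at (0.531, 0.112) with yaw 0.092, the lever is at 0.108 rad, and the plate is at (0.458, −0.251). Next I'll work out the approach to the lever.

```bash
cat > go.py <<'E'
# usage: go.py x y z phi_deg  -> total tool-frame shift (mm) and turn about tool z (deg); phi = direction of tool y
import sys,numpy as np
from cell import status
from scipy.spatial.transform import Rotation as R
def q2R(q): return R.from_quat(np.r_[q[1:],q[0]])
def go(x,y,z,phi):
    s=status.get_state(); r=q2R(s["eef_rot"]); d=r.inv().apply(np.array([x,y,z])-s["eef_pos"])*1e3
    p=np.deg2rad(phi); Y=np.array([np.cos(p),np.sin(p),0]); Z=np.array([0,0,-1.]); T=R.from_matrix(np.c_[np.cross(Y,Z),Y,Z])
    print("dp",d.round(1),"rot",(r.inv()*T).as_rotvec(degrees=True).round(2))
if __name__=="__main__": go(*map(float,sys.argv[1:]))
E
python3 go.py .507 .305 .2 11.5
```

```text
dp [-393.5 -157.4   39.1] rot [-1.000e-01  4.000e-02  6.121e+01]
```

Emit:
servo_tool --commands '[{"dp": [-40, -16, 4], "delta_rot": [0, 0, 6]}, {"dp": [-80, -32, 8], "delta_rot": [0, 0, 13]}, {"dp": [-120, -48, 12], "delta_rot": [0, 0, 20]}, {"dp": [-160, -64, 16], "delta_rot": [0, 0, 27]}, {"dp": [-200, -80, 20], "delta_rot": [0, 0, 34]}]' --claw 0.3 --force 15

```text
clock: 0.6
eef_pos: [0.3464, 0.4356, 0.2192]
eef_rot: [-0.0, 0.435, 0.9, -0.0]
contact_force: [0.0, 0.9, -0.4]
grip_width: 0.0613
finger_force: 0.0
```

```bash
python3 go.py .507 .305 .2 11.5
```

```text
dp [-202.2   44.6   19.2] rot [-4.000e-02  1.000e-02  2.694e+01]
```

Emit:
servo_tool --commands '[{"dp": [-45, 10, 4], "delta_rot": [0, 0, 6]}, {"dp": [-90, 20, 8], "delta_rot": [0, 0, 12]}, {"dp": [-135, 30, 12], "delta_rot": [0, 0, 18]}, {"dp": [-180, 40, 17], "delta_rot": [0, 0, 24]}, {"dp": [-202, 44.5, 19], "delta_rot": [0, 0, 27]}]'

```text
clock: 1.1
eef_pos: [0.5091, 0.3046, 0.1999]
eef_rot: [0.0, 0.634, 0.774, -0.0]
contact_force: [-0.3, 0.5, 0.1]
grip_width: 0.0611
finger_force: 0.0
```

```bash
python3 go.py .507 .305 .107 11.5
```

```text
dp [ 1.  -2.  92.9] rot [ 0.    0.06 -0.13]
```

Emit:
servo_tool --commands '[{"dp": [1, -2, 30], "delta_rot": [0, 0, 0]}, {"dp": [1, -2, 60], "delta_rot": [0, 0, 0]}, {"dp": [1, -2, 80], "delta_rot": [0, 0, 0]}, {"dp": [1, -2, 95], "delta_rot": [0, 0, 0]}, {"dp": [1, -2, 95], "delta_rot": [0, 0, 0]}]'

```text
clock: 1.6
eef_pos: [0.5025, 0.3068, 0.1031]
eef_rot: [-0.001, 0.631, 0.775, -0.002]
contact_force: [-1.2, 0.5, 1.0]
grip_width: 0.0613
finger_force: 0.0
```

Emit:
servo_tool --commands '[{"dp": [0, 0, 0]}, {"dp": [0, 0, 0]}, {"dp": [0, 0, 0]}, {"dp": [0, 0, 0]}, {"dp": [0, 0, 0]}]' --claw 1 --force 10

```text
invalid input
```

Emit:
servo_tool --commands '[{"dp": [0, 0, 0]}, {"dp": [0, 0, 0]}]'

```text
invalid input
```

Run:
```python
from cell import status,imaging
import cv2
c=imaging.capture("side")["color"]; d=imaging.capture("top")["color"]
a=cv2.resize(c[185:335,225:365],None,fx=2.6,fy=2.6,interpolation=cv2.INTER_CUBIC); b=cv2.resize(d[170:320,180:320],None,fx=2.6,fy=2.6,interpolation=cv2.INTER_CUBIC)
cv2.imwrite("pics/grip1.png",cv2.hconcat([a,b]))
```

```text
(no output)
```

View pics/grip1.png

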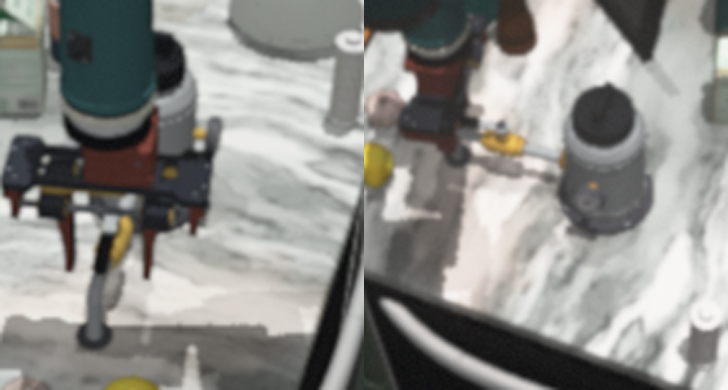

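The fingers straddle the black sleeve: in the left half it's at about (103,250), between fingertips at (70,265) and (148,275). Now I'll close; both turn entries are needed in each row.

Emit:
servo_tool --commands '[{"dp": [0, 0, 0], "delta_rot": [0, 0, 0]}, {"dp": [0, 0, 0], "delta_rot": [0, 0, 0]}, {"dp": [0, 0, 0], "delta_rot": [0, 0, 0]}, {"dp": [0, 0, 0], "delta_rot": [0, 0, 0]}, {"dp": [0, 0, 0], "delta_rot": [0, 0, 0]}]' --claw 1 --force 10

```text
clock: 2.2
eef_pos: [0.5045, 0.3079, 0.1059]
eef_rot: [0.0, 0.631, 0.776, 0.0]
contact_force: [-0.8, -0.5, -0.2]
grip_width: 0.0247
finger_force: 0.2
```

```bash
cat > arc.py <<'E'
import sys,numpy as np
from go import *
S=np.array([.5188,.2461]); yaw=.0922; rr=float(sys.argv[1]); dl=list(map(float,sys.argv[2:]))
s=status.get_state(); r=q2R(s["eef_rot"]); p=s["eef_pos"][:2]-S; Y=r.apply([0,1,0])
print("lever now (tcp dir)",np.rad2deg(np.arctan2(p[1],p[0]))-90-np.rad2deg(yaw),"r",np.hypot(*p),"phi-yaw",np.rad2deg(np.arctan2(Y[1],Y[0])-yaw))
a0=np.arctan2(Y[1],Y[0])-yaw
for a in dl:
    th=np.deg2rad(a+90)+yaw; w=np.r_[S+rr*np.array([np.cos(th),np.sin(th)]),.104]
    print(a,(r.inv().apply(w-s["eef_pos"])*1e3).round(1),"rotz",round(np.rad2deg(a0)-a,2))
E
python3 arc.py .06 6 12 19 26 33 40
```

```text
lever now (tcp dir) 7.763203741901891 r 0.06339218219051918 phi-yaw 6.428921030794528
6.0 [-3.4  1.9  1.9] rotz 0.43
12.0 [-3.7 -4.3  1.9] rotz -5.57
19.0 [ -4.8 -11.6   1.9] rotz -12.57
26.0 [ -6.8 -18.6   1.9] rotz -19.57
33.0 [ -9.7 -25.4   1.9] rotz -26.57
40.0 [-13.4 -31.7   1.9] rotz -33.57
```

Emit:
servo_tool --commands '[{"dp": [0, 0, 2], "delta_rot": [0, 0, 0]}, {"dp": [0, 0, 2], "delta_rot": [0, 0, 0]}, {"dp": [0, 0, 2], "delta_rot": [0, 0, 0]}]'

```text
clock: 2.5
eef_pos: [0.5063, 0.3085, 0.1043]
eef_rot: [0.001, 0.631, 0.776, 0.002]
contact_force: [4.7, 2.0, 1.2]
grip_width: 0.0153
finger_force: 10.0
```

```bash
python3 arc.py .062 12 18 24 31 38
```

```text
lever now (tcp dir) 6.06051478780043 r 0.0636476874186515 phi-yaw 6.437773403769537
12.0 [-1.9 -6.4  0.3] rotz -5.56
18.0 [ -2.9 -12.8   0.2] rotz -11.56
24.0 [ -4.5 -19.1   0.2] rotz -17.56
31.0 [ -7.3 -26.2   0.2] rotz -24.56
38.0 [-10.8 -32.9   0.2] rotz -31.56
```

Emit:
servo_tool --commands '[{"dp": [-0.5, -6.5, 0], "delta_rot": [0, 0, -5.5]}, {"dp": [-1.5, -13, 0], "delta_rot": [0, 0, -11.5]}, {"dp": [-3, -19.5, 0], "delta_rot": [0, 0, -17.5]}, {"dp": [-6, -27, 0], "delta_rot": [0, 0, -24.5]}, {"dp": [-9.5, -33.5, 0], "delta_rot": [0, 0, -31.5]}]'

```text
clock: 3.0
eef_pos: [0.4764, 0.292, 0.1043]
eef_rot: [0.003, 0.394, 0.919, 0.002]
contact_force: [10.1, -1.1, -0.7]
grip_width: 0.0154
finger_force: 10.0
```

```bash
python3 arc.py .0635 42 48 54 60 66
```

```text
lever now (tcp dir) 37.43122099051608 r 0.062489094800641964 phi-yaw 38.26151019382369
42.0 [ 0.9 -5.   0.3] rotz -3.74
48.0 [  0.1 -11.6   0.3] rotz -9.74
54.0 [ -1.4 -18.1   0.3] rotz -15.74
60.0 [ -3.5 -24.4   0.2] rotz -21.74
66.0 [ -6.3 -30.5   0.2] rotz -27.74
```

Emit:
servo_tool --commands '[{"dp": [0.5, -5, 0], "delta_rot": [0, 0, -4]}, {"dp": [0, -11.5, 0], "delta_rot": [0, 0, -10]}, {"dp": [-1.5, -18, 0], "delta_rot": [0, 0, -16]}, {"dp": [-4, -24.5, 0], "delta_rot": [0, 0, -22]}, {"dp": [-7, -30.5, 0], "delta_rot": [0, 0, -28]}]'

```text
clock: 3.5
eef_pos: [0.4608, 0.2665, 0.1045]
eef_rot: [0.004, 0.161, 0.987, 0.002]
contact_force: [12.5, 0.6, -5.5]
grip_width: 0.015
finger_force: 10.0
```

```bash
python3 arc.py .0625 72 78 84 88 91 93
```

```text
lever now (tcp dir) 65.30106768410936 r 0.061447349358853244 phi-yaw 66.19642469212567
72.0 [ 0.7 -7.3  0.4] rotz -5.8
78.0 [ -0.3 -13.7   0.4] rotz -11.8
84.0 [ -1.9 -20.1   0.4] rotz -17.8
88.0 [ -3.4 -24.2   0.4] rotz -21.8
91.0 [ -4.7 -27.2   0.4] rotz -24.8
93.0 [ -5.7 -29.1   0.4] rotz -26.8
```

Emit:
servo_tool --commands '[{"dp": [-1.5, -7, 0], "delta_rot": [0, 0, -6]}, {"dp": [-2.5, -13.5, 0], "delta_rot": [0, 0, -12]}, {"dp": [-4, -20, 0], "delta_rot": [0, 0, -18]}, {"dp": [-5.5, -24, 0], "delta_rot": [0, 0, -22]}, {"dp": [-5.5, -24, 0], "delta_rot": [0, 0, -22]}]'

```text
clock: 4.0
eef_pos: [0.4582, 0.2425, 0.1045]
eef_rot: [0.004, -0.029, 1.0, 0.001]
contact_force: [10.6, 4.3, -3.4]
grip_width: 0.0157
finger_force: 10.0
```

```bash
python3 arc.py .0605 88 90 92 94 96;python3 -c "
from cell import status;print(status.get_state()['wrist_torque'])"
```

```text
lever now (tcp dir) -271.91838161841036 r 0.060723214352408385 phi-yaw 88.0102772523673
88.0 [-0.2  0.1  0.5] rotz 0.01
90.0 [-0.3 -2.   0.5] rotz -1.99
92.0 [-0.4 -4.1  0.5] rotz -3.99
94.0 [-0.5 -6.2  0.5] rotz -5.99
96.0 [-0.8 -8.3  0.5] rotz -7.99
[ 0.60014049 -1.8431362   0.13362263]
```

Tangential resistance is about 4 N, so the lever is still turning. I'll press on gently into the stop.

Emit:
servo_tool --commands '[{"dp": [-1.5, -2, 0], "delta_rot": [0, 0, -2]}, {"dp": [-1.5, -4, 0], "delta_rot": [0, 0, -4]}, {"dp": [-1.5, -5, 0], "delta_rot": [0, 0, -4]}, {"dp": [-1.5, -5, 0], "delta_rot": [0, 0, -4]}]'

```text
clock: 4.4
eef_pos: [0.4587, 0.2414, 0.1046]
eef_rot: [0.004, -0.061, 0.998, 0.005]
contact_force: [4.9, 21.6, -4.5]
grip_width: 0.0161
finger_force: 10.1
```

```bash
python3 arc.py .0605 92 94 96;python3 -c "
from cell import status;print(status.get_state()['wrist_torque'])"
```

```text
lever now (tcp dir) -270.8141926980101 r 0.0602378365804748 phi-yaw 91.72488370594476
92.0 [ 0.3 -3.   0.6] rotz -0.28
94.0 [ 0.3 -5.1  0.5] rotz -2.28
96.0 [ 0.2 -7.2  0.5] rotz -4.28
[ 3.59606698 -0.91095117 -0.19839237]
```

The tangential force rose to 21 N with the lever at about 90°, so it's on its end stop. I'll open in place, then lift straight up.

Emit:
servo_tool --commands '[{"dp": [0, 0, 0], "delta_rot": [0, 0, 0]}, {"dp": [0, 0, 0], "delta_rot": [0, 0, 0]}, {"dp": [0, 1, 0], "delta_rot": [0, 0, 0]}, {"dp": [0, 3, 0], "delta_rot": [0, 0, 0]}, {"dp": [0, 4, 0], "delta_rot": [0, 0, 0]}]' --claw 0.4

```text
clock: 4.9
eef_pos: [0.4541, 0.24, 0.1033]
eef_rot: [-0.001, -0.063, 0.998, -0.0]
contact_force: [0.2, 0.2, 0.6]
grip_width: 0.0509
finger_force: 0.0
```

Emit:
servo_tool --commands '[{"dp": [0, 0, -30], "delta_rot": [0, 0, 0]}, {"dp": [0, 0, -70], "delta_rot": [0, 0, 0]}, {"dp": [0, 0, -110], "delta_rot": [0, 0, 0]}, {"dp": [0, 0, -145], "delta_rot": [0, 0, 0]}, {"dp": [0, 0, -175], "delta_rot": [0, 0, 0]}]'

```text
clock: 5.4
eef_pos: [0.4547, 0.2402, 0.2806]
eef_rot: [0.0, -0.063, 0.998, 0.0]
contact_force: [0.7, -0.2, -0.5]
grip_width: 0.0527
finger_force: 0.0
```

```bash
python3 go.py .531 .112 .28 95.3
python3 - <<'E'
from cell import status,imaging
import cv2
c=imaging.capture("side")["color"]; d=imaging.capture("top")["color"]
a=cv2.resize(c[185:335,225:325],None,fx=4,fy=4,interpolation=cv2.INTER_CUBIC); b=cv2.resize(d[180:280,195:295],None,fx=4,fy=4,interpolation=cv2.INTER_CUBIC)
b=cv2.copyMakeBorder(b,0,200,0,0,cv2.BORDER_CONSTANT)
cv2.imwrite("pics/shut.png",cv2.hconcat([a,b]))
E
```

```text
dp [ -59.7 -136.7    0.7] rot [0.   0.04 1.9 ]
```

View pics/shut.png

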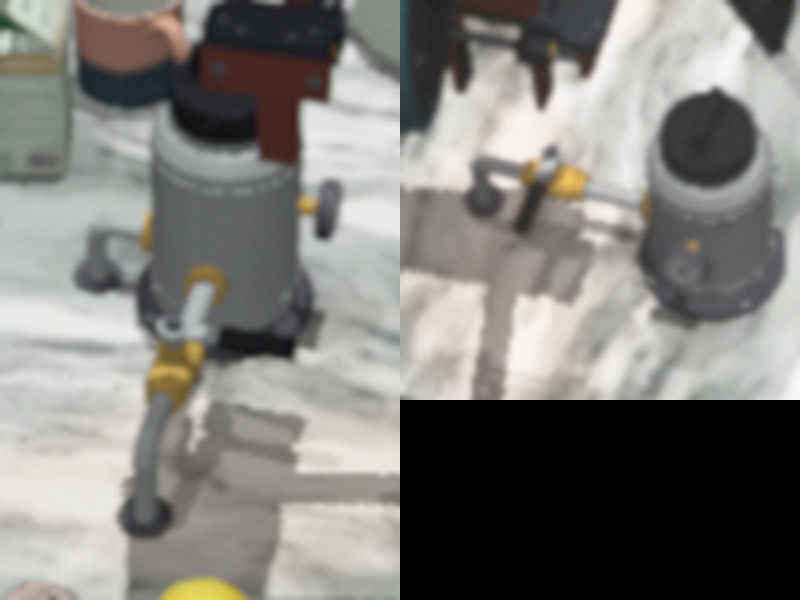

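The lever now stands across the pipe: the sleeve runs from (215,338) to (295,347) in the side half and from (545,165) to (522,225) in the top half. I'll check its angle numerically and move over the cap.

Emit:
servo_tool --commands '[{"dp": [-12, -28, 0], "delta_rot": [0, 0, 0.4]}, {"dp": [-26, -60, 0], "delta_rot": [0, 0, 0.8]}, {"dp": [-41, -95, 0], "delta_rot": [0, 0, 1.3]}, {"dp": [-54, -123, 0], "delta_rot": [0, 0, 1.9]}, {"dp": [-59.5, -136.5, 0], "delta_rot": [0, 0, 1.9]}]'

```text
clock: 6.0
eef_pos: [0.5314, 0.1102, 0.2774]
eef_rot: [-0.001, -0.045, 0.999, -0.0]
contact_force: [-0.3, 0.1, 0.1]
grip_width: 0.0527
finger_force: 0.0
```

Emit:
servo_tool --commands '[{"dp": [0, 0, 0], "delta_rot": [0, 0, 0]}]'

```text
clock: 6.1
eef_pos: [0.5311, 0.1111, 0.2776]
eef_rot: [-0.001, -0.045, 0.999, -0.0]
contact_force: [0.2, 0.2, 0.7]
grip_width: 0.0527
finger_force: 0.0
```

```bash
python3 go.py .531 .112 .2105 95.3
python3 - <<'E'
from h import *
h=[.5312,.1117,.0922]
for d in (82,86,90):
    a=np.deg2rad(d); P=[pt(h,-r*np.sin(a),.135+r*np.cos(a),.096) for r in(.027,.077)]
    print(d,((proj("side",P)-[225,185])*4).round(0).tolist(),((proj("top",P)-[195,180])*4+[400,0]).round(0).tolist())
E
```

```text
dp [-0.1  0.9 67.1] rot [-0.01 -0.1  -0.12]
82 [[213.0, 339.0], [291.0, 361.0]] [[535.0, 180.0], [505.0, 228.0]]
86 [[215.0, 337.0], [294.0, 356.0]] [[537.0, 181.0], [511.0, 230.0]]
90 [[215.0, 335.0], [296.0, 350.0]] [[539.0, 182.0], [517.0, 232.0]]
```

The pictures match 90°. Descending onto the wing now.

Emit:
servo_tool --commands '[{"dp": [0, 1, 25], "delta_rot": [0, 0, 0]}, {"dp": [0, 1, 45], "delta_rot": [0, 0, 0]}, {"dp": [0, 1, 58], "delta_rot": [0, 0, 0]}, {"dp": [0, 1, 66], "delta_rot": [0, 0, 0]}, {"dp": [0, 1, 66], "delta_rot": [0, 0, 0]}]'

```text
clock: 6.6
eef_pos: [0.5298, 0.1139, 0.2117]
eef_rot: [-0.001, -0.047, 0.999, 0.0]
contact_force: [-0.0, -0.3, -0.6]
grip_width: 0.0529
finger_force: 0.0
```

Emit:
servo_tool --commands '[{"dp": [0, 0, 0], "delta_rot": [0, 0, 0]}, {"dp": [0, 0, 0], "delta_rot": [0, 0, 0]}, {"dp": [0, 0, 0], "delta_rot": [0, 0, 0]}, {"dp": [0, 0, 0], "delta_rot": [0, 0, 0]}, {"dp": [0, 0, 0], "delta_rot": [0, 0, 0]}]' --claw 0.7 --force 10

```text
clock: 7.1
eef_pos: [0.5311, 0.1133, 0.213]
eef_rot: [0.0, -0.046, 0.999, -0.0]
contact_force: [-0.6, 0.5, 1.0]
grip_width: 0.0264
finger_force: 0.0
```

```bash
python3 go.py .531 .112 .2105 95.3
python3 - <<'E'
from cell import imaging
import cv2
c=imaging.capture("side")["color"]; d=imaging.capture("top")["color"]
a=cv2.resize(c[150:300,225:325],None,fx=4,fy=4,interpolation=cv2.INTER_CUBIC); b=cv2.resize(d[150:300,225:325],None,fx=4,fy=4,interpolation=cv2.INTER_CUBIC)
cv2.imwrite("pics/cap1.png",cv2.hconcat([a,b]))
E
```

```text
dp [ 0.2 -1.2  2.5] rot [-0.01  0.03 -0.  ]
```

View pics/cap1.png

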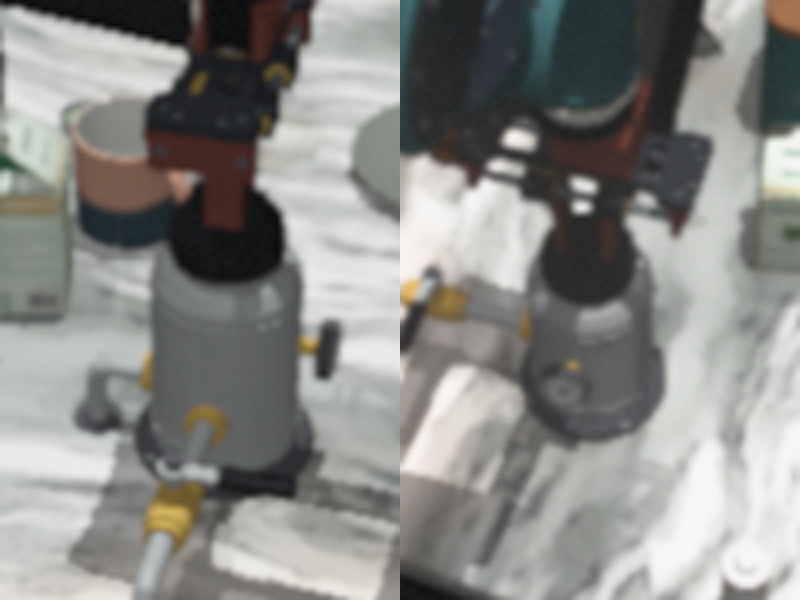

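In the side half the near finger stands at (225,215), centred on the cap (172–285 px across). The top half shows a finger either side of the wing at (562,230) and (612,230). I'll go down 2 mm and close.

Emit:
servo_tool --commands '[{"dp": [0, -1, 2], "delta_rot": [0, 0, 0]}, {"dp": [0, -1, 2], "delta_rot": [0, 0, 0]}, {"dp": [0, -1, 2], "delta_rot": [0, 0, 0]}, {"dp": [0, -1, 2], "delta_rot": [0, 0, 0]}, {"dp": [0, -1, 2], "delta_rot": [0, 0, 0]}]' --claw 1 --force 10

```text
clock: 7.7
eef_pos: [0.5308, 0.1123, 0.2105]
eef_rot: [-0.0, -0.046, 0.999, -0.0]
contact_force: [0.3, 1.1, -1.2]
grip_width: 0.0121
finger_force: 10.0
```

```bash
python3 go.py .531 .112 .2105 95.3;python3 -c "
from cell import status;print(status.get_state()['wrist_torque'])"
```

```text
dp [-0.2 -0.3 -0. ] rot [-0.01 -0.03  0.01]
[0.08208948 0.07868865 0.02659759]
```

Gripped at 12.1 mm with almost no side force. I'll raise the grip and try counterclockwise gently.

Emit:
servo_tool --commands '[{"dp": [0, 0, 0], "delta_rot": [0, 0, 0]}, {"dp": [0, 0, 0], "delta_rot": [0, 0, -2]}, {"dp": [0, 0, 0], "delta_rot": [0, 0, -4]}, {"dp": [0, 0, 0], "delta_rot": [0, 0, -6]}, {"dp": [0, 0, 0], "delta_rot": [0, 0, -6]}]' --force 35

```text
clock: 8.2
eef_pos: [0.5309, 0.1122, 0.2105]
eef_rot: [-0.0, -0.099, 0.995, -0.0]
contact_force: [-0.6, 1.0, -2.2]
grip_width: 0.012
finger_force: 35.0
```

```bash
python3 go.py .531 .112 .2105 95.3;python3 -c "
from cell import status;print(status.get_state()['wrist_torque'])"
```

```text
dp [-0.  -0.3  0. ] rot [-0.01 -0.02  6.03]
[ 0.05899446  0.00546975 -0.01218053]
```

Emit:
servo_tool --commands '[{"dp": [0, 0, 0], "delta_rot": [0, 0, -2]}, {"dp": [0, 0, 0], "delta_rot": [0, 0, -4]}, {"dp": [0, 0, 0], "delta_rot": [0, 0, -5]}, {"dp": [0, 0, 0], "delta_rot": [0, 0, -5]}]'

```text
clock: 8.6
eef_pos: [0.531, 0.1123, 0.2106]
eef_rot: [-0.0, -0.142, 0.99, -0.0]
contact_force: [0.5, -0.0, -2.7]
grip_width: 0.012
finger_force: 35.0
```

```bash
python3 go.py .531 .112 .2105 95.3;python3 -c "
from cell import status;print(status.get_state()['wrist_torque'])"
```

```text
dp [ 0.  -0.3  0.1] rot [-1.000e-02 -1.000e-02  1.097e+01]
[ 0.04553729 -0.0117201   0.03719455]
```

It's past the pin's 9.7° with negligible torque, so this is the free way. Continuing toward 55.6°.

Emit:
servo_tool --commands '[{"dp": [0, 0, 0], "delta_rot": [0, 0, -5]}, {"dp": [0, 0, 0], "delta_rot": [0, 0, -11]}, {"dp": [0, 0, 0], "delta_rot": [0, 0, -17]}, {"dp": [0, 0, 0], "delta_rot": [0, 0, -23]}, {"dp": [0, 0, 0], "delta_rot": [0, 0, -28]}]'

```text
clock: 9.1
eef_pos: [0.5309, 0.1123, 0.2106]
eef_rot: [-0.0, -0.378, 0.926, -0.0]
contact_force: [0.2, 0.9, -2.9]
grip_width: 0.0118
finger_force: 35.0
```

```bash
python3 go.py .531 .112 .2105 95.3;python3 -c "
from cell import status;print(status.get_state()['wrist_torque'])"
```

```text
dp [ 0.2 -0.3  0.1] rot [-0.000e+00 -1.000e-02  3.918e+01]
[ 0.0897373   0.05445907 -0.0244005 ]
```

Emit:
servo_tool --commands '[{"dp": [0, 0, 0], "delta_rot": [0, 0, -5]}, {"dp": [0, 0, 0], "delta_rot": [0, 0, -10]}, {"dp": [0, 0, 0], "delta_rot": [0, 0, -15]}, {"dp": [0, 0, 0], "delta_rot": [0, 0, -16.5]}, {"dp": [0, 0, 0], "delta_rot": [0, 0, -16.5]}]'

```text
clock: 9.6
eef_pos: [0.531, 0.1123, 0.2106]
eef_rot: [-0.0, -0.505, 0.863, -0.0]
contact_force: [1.0, 0.9, -2.6]
grip_width: 0.012
finger_force: 35.0
```

Emit:
servo_tool --commands '[{"dp": [0, 0, -2], "delta_rot": [0, 0, 0]}, {"dp": [0, 0, -5], "delta_rot": [0, 0, 0]}, {"dp": [0, 0, -7], "delta_rot": [0, 0, 0]}, {"dp": [0, 0, -7], "delta_rot": [0, 0, 0]}]'

```text
clock: 10.0
eef_pos: [0.5313, 0.1123, 0.2181]
eef_rot: [0.0, -0.506, 0.863, -0.0]
contact_force: [0.3, -0.2, -2.4]
grip_width: 0.0122
finger_force: 35.0
```

```bash
python3 go.py .531 .112 .2105 95.3;python3 -c "
from cell import status;print(status.get_state()['wrist_torque'])"
```

```text
dp [0.5 0.1 7.6] rot [-3.000e-02  4.000e-02  5.548e+01]
[0.05467668 0.08670318 0.01041484]
```

The vertical load is 2.4 N, which is just the cap's weight, so it's free. Lifting straight up.

Emit:
servo_tool --commands '[{"dp": [0, 0, -12], "delta_rot": [0, 0, 0]}, {"dp": [0, 0, -25], "delta_rot": [0, 0, 0]}, {"dp": [0, 0, -45], "delta_rot": [0, 0, 0]}, {"dp": [0, 0, -65], "delta_rot": [0, 0, 0]}, {"dp": [0, 0, -75], "delta_rot": [0, 0, 0]}]'

```text
clock: 10.5
eef_pos: [0.5322, 0.1125, 0.2957]
eef_rot: [0.002, -0.506, 0.862, -0.001]
contact_force: [0.8, -0.2, -3.1]
grip_width: 0.0117
finger_force: 35.0
```

```bash
python3 go.py .458 -.251 .29 120; python3 go.py .458 -.251 .165 120
```

```text
dp [ 353.5 -112.5    5.3] rot [-0.16  0.18 30.81]
dp [ 353.8 -112.   130.3] rot [-0.16  0.18 30.81]
```

Over the plate the wrist would reach its limit at the present yaw, so I'll turn back about 60° on the way.

Emit:
servo_tool --commands '[{"dp": [10, -3, 0], "delta_rot": [0, 0, 4]}, {"dp": [33, -10.5, 0], "delta_rot": [0, 0, 10]}, {"dp": [66, -21, 0], "delta_rot": [0, 0, 16]}, {"dp": [99, -31.5, 0], "delta_rot": [0, 0, 22]}, {"dp": [130, -41.5, 0], "delta_rot": [0, 0, 28]}]'

```text
clock: 11.0
eef_pos: [0.5034, -0.0226, 0.2932]
eef_rot: [0.0, -0.281, 0.96, -0.0]
contact_force: [-0.6, 0.4, -3.3]
grip_width: 0.0118
finger_force: 35.0
```

```bash
python3 go.py .458 -.251 .29 90
```

```text
dp [ 161.3 -168.     3.2] rot [-3.000e-02  2.000e-02  3.258e+01]
```

Emit:
servo_tool --commands '[{"dp": [22, -23, 0], "delta_rot": [0, 0, 6.5]}, {"dp": [46, -48, 0], "delta_rot": [0, 0, 13]}, {"dp": [70, -73, 0], "delta_rot": [0, 0, 19.5]}, {"dp": [94, -98, 0], "delta_rot": [0, 0, 26]}, {"dp": [116, -121, 0], "delta_rot": [0, 0, 32.5]}]'

```text
clock: 11.5
eef_pos: [0.4714, -0.1875, 0.2932]
eef_rot: [0.0, -0.0, 1.0, -0.0]
contact_force: [-0.4, -0.4, -2.4]
grip_width: 0.0116
finger_force: 35.0
```

```bash
python3 go.py .458 -.251 .165 90
```

```text
dp [ 13.5 -63.4 128.3] rot [-0.03  0.03  0.02]
```

Emit:
servo_tool --commands '[{"dp": [4, -20, 5], "delta_rot": [0, 0, 0]}, {"dp": [9, -42, 15], "delta_rot": [0, 0, 0]}, {"dp": [12, -57, 35], "delta_rot": [0, 0, 0]}, {"dp": [13.5, -63.5, 60], "delta_rot": [0, 0, 0]}, {"dp": [13.5, -63.5, 85], "delta_rot": [0, 0, 0]}]'

```text
clock: 12.0
eef_pos: [0.4589, -0.251, 0.2076]
eef_rot: [0.001, -0.002, 1.0, -0.001]
contact_force: [-0.3, 0.0, -1.8]
grip_width: 0.012
finger_force: 35.0
```

```bash
python3 go.py .458 -.251 .16 90
```

```text
dp [ 1.   0.1 47.6] rot [-0.09  0.08  0.22]
```

Emit:
servo_tool --commands '[{"dp": [1, 0, 15], "delta_rot": [0, 0, 0]}, {"dp": [1, 0, 30], "delta_rot": [0, 0, 0]}, {"dp": [1, 0, 42], "delta_rot": [0, 0, 0]}, {"dp": [1, 0, 47.5], "delta_rot": [0, 0, 0]}, {"dp": [1, 0, 47.5], "delta_rot": [0, 0, 0]}]'

```text
clock: 12.5
eef_pos: [0.4575, -0.2493, 0.1598]
eef_rot: [-0.0, -0.003, 1.0, 0.0]
contact_force: [-0.6, -0.4, -1.8]
grip_width: 0.0118
finger_force: 35.0
```

Emit:
servo_tool --commands '[{"dp": [0, 0, 0], "delta_rot": [0, 0, 0]}, {"dp": [0, 0, 0], "delta_rot": [0, 0, 0]}, {"dp": [0, 0, 0], "delta_rot": [0, 0, 0]}, {"dp": [0, 0, 0], "delta_rot": [0, 0, 0]}, {"dp": [0, 0, 0], "delta_rot": [0, 0, 0]}]'

```text
clock: 13.0
eef_pos: [0.4578, -0.2496, 0.1604]
eef_rot: [0.0, -0.003, 1.0, -0.0]
contact_force: [0.4, 0.7, -2.9]
grip_width: 0.0114
finger_force: 35.0
```

```bash
python3 go.py .458 -.251 .16 90
python3 - <<'E'
from cell import imaging
import cv2
c=imaging.capture("side")["color"]; d=imaging.capture("top")["color"]
a=cv2.resize(c[130:330,220:400],None,fx=2.2,fy=2.2,interpolation=cv2.INTER_CUBIC); b=cv2.resize(d[150:350,225:405],None,fx=2.2,fy=2.2,interpolation=cv2.INTER_CUBIC)
cv2.imwrite("pics/end.png",cv2.hconcat([a,b]))
from h import *
for n,o in(("side",[220,130]),("top",[225,150])):
    print(n,((cyl(n,.458,-.251,.038,.1135,.1375).reshape(2,2)-o)*2.2).round(0).tolist(),((cyl(n,.458,-.251,.085,.012,.018).reshape(2,2)-o)*2.2).round(0).tolist())
E
```

```text
dp [-0.2 -1.4  0.4] rot [-0.02  0.02  0.31]
side [[241.0, 44.0], [296.0, 88.0]] [[204.0, 97.0], [321.0, 167.0]]
top [[305.0, 257.0], [364.0, 317.0]] [[263.0, 270.0], [384.0, 381.0]]
```

View pics/end.png

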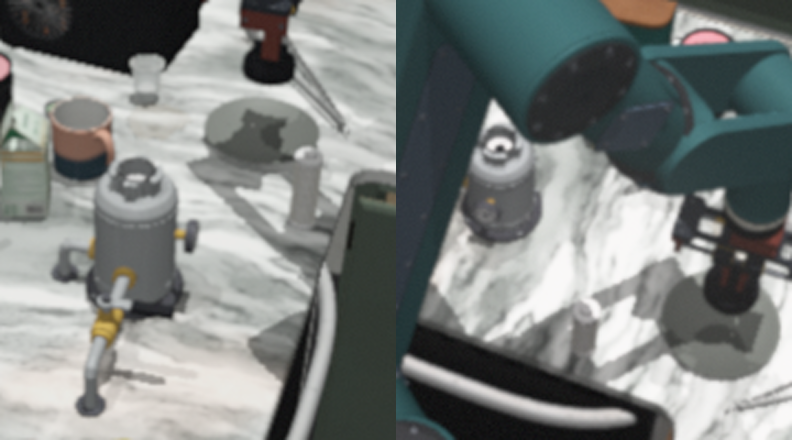

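The end picture shows the cap hanging level at (270,65) in the side half, within a pixel or two of where it's predicted 10 cm above the plate. The plate at (262,132), the cartridge and the mug are unmoved, and the lever is still across the pipe at (165,308). Handing in.

```bash
python3 -c "
from cell import workorder;print(workorder.sign_off())"
```

```text
the job is handed in; nothing more can be done
None
```

The job is handed in (no verdict was returned): the valve was shut first, fully square to the pipe, then the cap came off counterclockwise, and it is held level about 10 cm above the middle of the plate, with everything else visible in the last pictures unmoved.

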